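Take the rock out of a cell carrier plate on the inspection plate

TASK

The aluminium carrier plate with the black cell on it stands on four spacers on the steel inspection plate, and it rocks because one spacer is too low. Press its corners down one after another, gently, to find the corner that sinks onto the low spacer, then slide the brass wedge nose first over the inspection plate under that corner, just until it is snug and the carrier stands level and firm, without lifting it off the other spacers. Press that corner once more to prove that it no longer gives, and leave the wedge in place, the carrier and the cell where they were, and everything else untouched.

Things in the scene. Friction and masses are not known exactly. Their poses are not given: they have to be found in the camera images.
- slab: Fixed steel inspection plate, 340 (x) by 520 (y) by 20 mm, top at z = 20 mm. Origin: centre of its underside, z up. On it, 60 mm either way in x and 45 mm either way in y from its centre, stand four fixed round spacers, 22 mm across and 12.4 to 13 mm high; one of them, another each time and not told, is low: 9.4 to 10.4 mm.
- carrier: Loose aluminium plate, 210 (x) by 150 (y) by 15 mm, 1.1 to 1.6 kg, centred within 5 mm on the four spacers; underside about 12.7 mm above the inspection plate when level. It rocks about one diagonal: the corner over the low spacer sinks, the oppopoint one rises. Pressed in turn, three corners stop within 1 mm of one height, the low one 2.5 to 5 mm deeper. Origin: centre of its underside.
- corner_1 (a point): Press point on the carrier's top face by its corner at plus x, plus y: 15 mm in from the short edge, 13 mm in from the long edge; turns with the carrier; about 48 mm above the bench when the carrier is level.
- corner_2 (a point): Press point on the carrier's top face by its corner at plus x, minus y: 15 mm in from the short edge, 13 mm in from the long edge; turns with the carrier; about 48 mm above the bench when the carrier is level.
- corner_3 (a point): Press point on the carrier's top face by its corner at minus x, minus y: 15 mm in from the short edge, 13 mm in from the long edge; turns with the carrier; about 48 mm above the bench when the carrier is level.
- corner_4 (a point): Press point on the carrier's top face by its corner at minus x, plus y: 15 mm in from the short edge, 13 mm in from the long edge; turns with the carrier; about 48 mm above the bench when the carrier is level.
- cell: Flat black battery cell, 118 by 72 by 8 mm, 0.25 kg, with copper and aluminium tabs at one end, lying loose in the middle of the carrier. Origin: centre of its underside.
- wedge: Loose brass wedge, 100 (x, nose at +x) by 24 mm (y), 0.3 kg, flat below, lying left or right of the carrier. Its top rises 1 in 6 from 6 mm at the nose to 17.7 mm; the rear 30 mm is an upright grip block, 38 mm high. It sticks by friction (0.48 to 0.72) when pushed in snugly. Origin: centre of its underside.
- wedge_nose (a point): Middle of the wedge's lower front edge, 50 mm ahead of its origin. Beside a spacer there is room for it under the carrier: going in from the long side, along the carrier's y, with its middle 15 mm from the short edge. The level carrier's edge meets the slope some 40 mm behind the nose, give or take 8 mm: feel for it.
- wedge_grip (a point): Middle of the wedge's grip block, 35 mm behind its origin and 24 mm above its underside; gripped across y (24 mm). Sliding the wedge free takes 1 to 3 N; as it turns snug the push rises by 2 to 4 N within about 2 mm of travel, and beyond that the carrier lifts off the spacers beside it.
- setting_ring: Bystander: loose steel ring, 36 mm outside, 20 mm inside, 22 mm high, on the inspection plate on the other side of the carrier from the wedge. Origin: centre of its underside.
- cleaner: Bystander: white closed bottle with a blue cap, 48 mm in diameter, 130 mm high, standing on the bench. Origin: centre of its underside.
- gauge_stand: Bystander: fixed gauge stand with a dark foot, 130 by 110 by 35 mm, a steel column and a fine probe on an arm, 235 mm high overall. Origin: centre of its underside.
- spare_cell: Bystander: a second black cell, 118 by 72 by 8 mm, lying in a blue tray of 170 by 120 by 30 mm on the bench. Origin: centre of its underside.
Mind the look-alikes: they are no part of the job. What is meant by the wedge is not green or turquoise, and is the smaller of those in its own colour.

How it is judged:
By the outcome, as a careful person would: the job done as asked, in the order asked, and still so for the second after the job is handed in, with the robot touching nothing.
It also fails if it takes over 72 s, if anything falls off the work surface, if the arm or the gripper's body presses on something with over 40 N, if the wrist force passes 120 N, or if a joint passes its speed limit or range.

ROBOT

A 6-joint arm with a two-finger parallel gripper is mounted at the origin on the work surface. World frame = base frame: x ahead of the robot, y to its left, z up, the work surface at z = 0. Lengths are in m, angles in rad, forces in N, time in s.
With the tool pointing down it reaches from about 0.375 to 0.9 m from the base axis. Payload 3.1 kg.
Tool frame: the origin (TCP) lies on the centre line of the jaws, within the pads' length; the fingertips stand 22 mm ahead of it and the grasp point (between the pads) lies 3 mm ahead of it; z points along the fingers, y is the line along which they close (so a half turn about z gives the same grasp; the last joint's range is limited). The gripper opens to 85 mm and grips with 20 to 120 N. Pads are 22 mm wide; open, the fingers measure 114 mm over their backs; the gripper's body (76 mm by 85 mm) begins 54 mm behind the grasp point. The pads swing forward as they close: fully open they stand 13 mm farther back than shut.
Start: joints at [-1.337, 0.527, 1.433, -0, 1.181, -0.178], TCP at [0.25, -0.573, 0.253] pointing down, gripper open.
Joint ranges: [-3.08, 3.08], [-0.75, 2.2], [0.22, 2.44], [-1.43, 4.57], [0, 2.65], [-2.85, 2.85]. Speed limits (rad/s): [2.79, 2.79, 3.14, 3.14, 3.14, 3.14].

INTERFACE

Orientations are given as a unit quaternion [x, y, z, w].
In Python, from station import sense, eyes, job gives the robot as it stands.
- The arm moves only by the shell command python3 -m pendant 'ROWS' [FORCE]. ROWS is rows parted by semicolons, their numbers by spaces, 1 to 20 of them, each of 5 numbers: dx, dy, dz in m, then a turn about the tool's z in rad, then the opening from 0.0 (shut) to 1.0 (fully open); each row is the pose to reach, as a shift and turn from the pose commanded when the command began, along the tool's axes at that moment; what a row does not reach only later rows make up. A row lasts 1/10 s, in which the tool goes at most 0.05 m and 0.15 rad, less where a joint would pass 70% of its speed; a pose out of reach is approached as far as the arm can. The fingers move at their own pace and stop on an object; FORCE is the grip in N (left out, the last holds). Time passes only in rows, so rows that do not move let the fingers close. It prints the time, the measured TCP pose, the force, the opening and the grip force at its end.
- sense(): the state, without advancing time (a new reading comes with each control period).
- eyes.snapshot(name): name is "scene" or "top"; returns a dict with "pixels" (384x512x3 uint8, red, green, blue), "range_z" (384x512 float32, m along the optical axis (not along the pixel's ray), 0 where there is no reading), "fov_y" (degrees; the focal length in pixels is half the picture's height over the tangent of half this angle, whatever the lens; pixels are square), "cx", "cy" (the principal point, pixels), "R" (3x3) and "t" (3): a world point X has camera coordinates R X + t. Camera axes: x right, y down, z forward; pixel columns grow to the right and rows downward; lengths in m; the calibration is good to about 2 mm. A picture is of the moment at which its call begins.
- job.sign_off(): hands the job in; it is judged then, once.
The state is a dict: "t": time; "q": joint angles; "qd": joint speeds; "tau": joint torques, N m; "tcp_pos": TCP position; "tool_rot": TCP orientation; "force": force on the tool from outside, world axes, zero at the start; "ft_torque": the same for the moment, N m; "finger_gap": opening from 0.0 (shut) to 1.0 (fully open); "gripper_force": force on a finger pad.
Only numpy, scipy, OpenCV 4.12 (cv2) and the standard library are available. Lean on these libraries where they do the work, as an engineer would, in place of code of your own. Each camera call takes 0.05 s, during which the arm holds its last target. There are 200 camera calls.

## Working session

There is one attempt and no reset: what is moved stays moved. The work goes in short steps, Python scripts to look and compute and a shell command to move; the robot and the scene stay as the last step left them, time stands still between calls to the robot, and variables do not carry over. Pictures are saved under pics/ and viewed, at most 10 in all, crops included, and the job is handed in when it is done.

```bash
mkdir -p pics; ls; cat > h.py <<'E'
import numpy as np,cv2
from station import sense,eyes,job
def snap(n):
    s=eyes.snapshot(n); s['f']=192/np.tan(np.radians(s['fov_y'])/2); return s
def cloud(s):
    v,u=np.mgrid[:384,:512]; z=s['range_z']
    c=np.stack([(u-s['cx'])/s['f']*z,(v-s['cy'])/s['f']*z,z],-1)
    return (c-s['t'])@s['R']
def ray(s,u,v,h):
    R=np.array(s['R']);o=-R.T@s['t'];d=R.T@np.array([(u-s['cx'])/s['f'],(v-s['cy'])/s['f'],1])
    return o+d*(h-o[2])/d[2]
E
python3 - <<'E'
from h import *
import pickle
for n in('scene','top'):
    s=snap(n);pickle.dump(s,open(n+'0.pkl','wb'))
    cv2.imwrite(f'pics/{n}0.png',cv2.resize(s['pixels'][...,::-1],(800,600),interpolation=cv2.INTER_CUBIC))
    print(n,s['fov_y'],-np.array(s['R']).T@s['t'],np.round(s['R'],3).tolist())
print(sense())
E
```

```text
pics
scene 52.224373160094984 [1.09569235 0.16851198 1.00958661] [[-0.24, 0.971, -0.01], [0.816, 0.196, -0.544], [-0.526, -0.139, -0.839]]
top 52.58445239252394 [0.27055662 0.03319819 1.52103312] [[-0.007, -1.0, -0.006], [-0.984, 0.008, -0.179], [0.179, 0.005, -0.984]]
{'t': 0.1, 'q': array([-1.33749348e+00,  5.28388320e-01,  1.43379530e+00, -1.48261997e-05,
        1.18142541e+00, -1.78495425e-01]), 'qd': array([ 0.00123174, -0.00224304, -0.00379311, -0.0007592 ,  0.00084618,
       -0.00109062]), 'tau': array([-5.61433353e-04, -4.43304992e+01, -1.78586340e+01, -2.60135857e-04,
        3.84954576e-03, -4.81137850e-07]), 'tcp_pos': array([ 0.25004185, -0.57212806,  0.25241544]), 'tool_rot': array([ 9.78876480e-01,  2.04450044e-01, -3.44774523e-05, -1.00762227e-03]), 'force': array([ 0.59981017,  0.51557417, -0.12154807]), 'ft_torque': array([ 0.00499322, -0.03628564, -0.00458391]), 'gripper_force': 0.0, 'finger_gap': 1.000193013666474}
```

View pics/scene0.png

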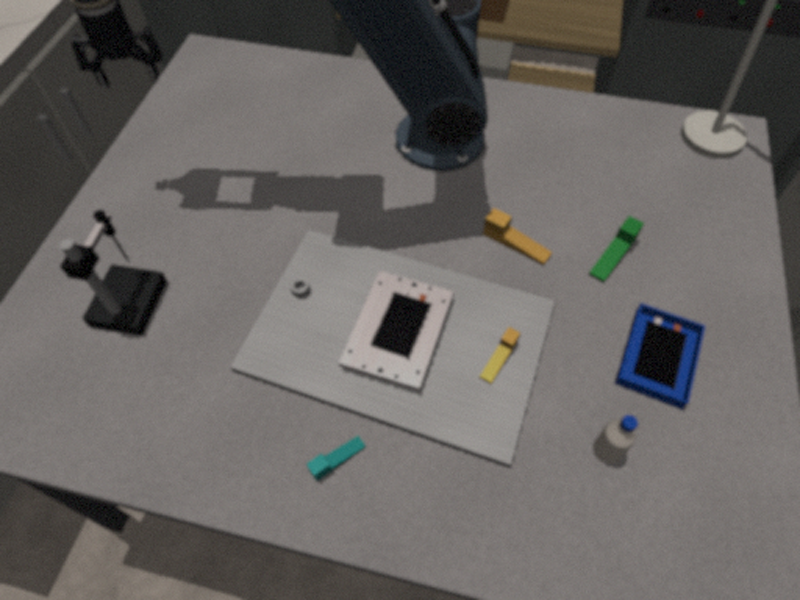

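View pics/top0.png

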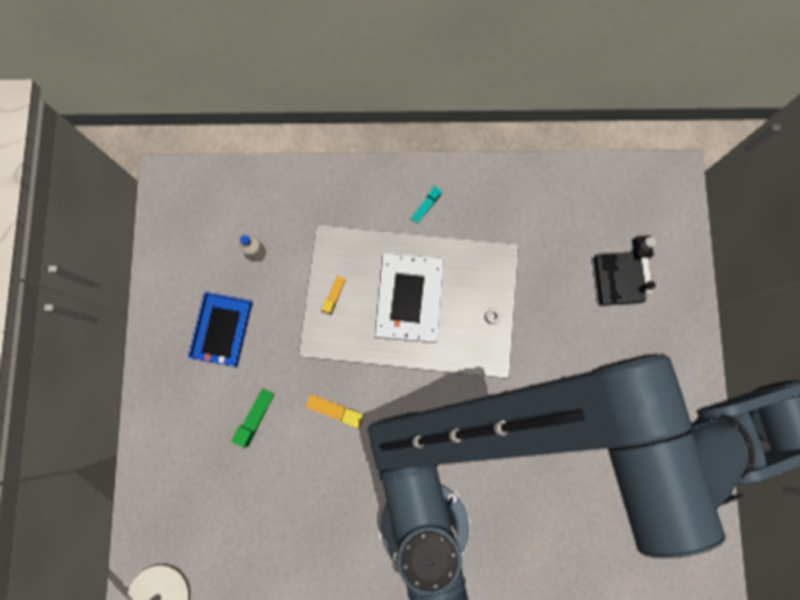

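The scene view (800x600) shows the carrier at (397,330), a brass wedge on the plate at (500,355) and a larger orange wedge on the bench at (517,236). The green look-alike is at (617,248) and the turquoise one at (336,458). In the top view the same items are at carrier (408,298), brass wedge (333,295), orange (335,411), green (253,418), turquoise (426,204) and ring (492,316).

Candidates for the wedge are these four. By the description (not green or turquoise, and the smaller of its colour), it is the one at top (333,295), which I'll check in a crop and by measuring.

```bash
python3 - <<'E'
from h import *
import pickle
S={n:pickle.load(open(n+'0.pkl','rb')) for n in('scene','top')}
for n,s in S.items():
    P=cloud(s);hsv=cv2.cvtColor(s['pixels'],cv2.COLOR_RGB2HSV);z=s['range_z']
    print(n,'noise')
    on=(P[...,0]>.3)&(P[...,0]<.8)&(abs(P[...,1])<.35)&(z>0)
    o=cv2.inRange(hsv,(10,110,90),(32,255,255))
    k,l,st,c=cv2.connectedComponentsWithStats(o)
    for i in range(1,k):
        if st[i,4]>60:
            p=P[(l==i)&(z>0)]; h=np.median(p[:,2]); r=cv2.minAreaRect((p[:,:2]*1000).astype(np.float32))
            hi=p[p[:,2]>np.percentile(p[:,2],90)]
            print('brass',st[i,4],c[i].round(),'med',p.mean(0).round(3),r,'high',hi.mean(0).round(4),p[:,2].max())
    ch=on&(P[...,2]>.040)&(P[...,2]<.056)
    k,l,st,c=cv2.connectedComponentsWithStats(ch.astype(np.uint8))
    for i in range(1,k):
        if st[i,4]>300:
            p=P[l==i]; print('carrier',st[i,4],c[i],cv2.minAreaRect((p[:,:2]*1000).astype(np.float32)))
            A=np.c_[p[:,:2],np.ones(len(p))];w=np.linalg.lstsq(A,p[:,2],rcond=None)[0];print('plane',w,'rms',np.std(A@w-p[:,2]))
    sl=on&(P[...,2]>.015)&(P[...,2]<.025)
    print('slab z',np.median(P[sl][:,2]))
    u,v=(int(c_) for c_ in ((270,215) if n=='scene' else (262,195)))
    cr=s['pixels'][v-60:v+60,u-80:u+80,::-1]
    if n=='top': cv2.imwrite('pics/crop0.png',cv2.resize(s['pixels'][140:250,180:340,::-1],(800,550),interpolation=cv2.INTER_CUBIC))
E
```

```text
scene noise
brass 123 [319. 139.] med [0.257 0.172 0.054] ((233.84141540527344, 180.25790405273438), (42.80427551269531, 84.44477081298828), 68.82733154296875) high [0.258  0.1701 0.0587] 0.060372599645614505
brass 294 [337. 157.] med [0.283 0.238 0.018] ((277.29339599609375, 240.14549255371094), (98.75025177001953, 49.383209228515625), 66.2539291381836) high [0.2687 0.2011 0.0266] 0.030371748833962885
brass 77 [326. 215.] med [0.529 0.234 0.059] ((526.8858032226562, 233.87986755371094), (21.64153289794922, 31.855688095092773), 69.90535736083984) high [0.5297 0.2335 0.0621] 0.06393635949224015
brass 199 [317. 232.] med [0.572 0.218 0.034] ((568.7938232421875, 219.28797912597656), (22.06905174255371, 78.8026351928711), 69.44026947021484) high [0.5461 0.2288 0.042 ] 0.04722623723643482
carrier 2756 [252.91436865 212.01523948] ((548.6070556640625, 31.438190460205078), (150.78004455566406, 212.65264892578125), 84.71533966064453)
plane [-0.00620055  0.00022141  0.05264852] rms 0.002641343644609542
slab z 0.021150646269645607
top noise
brass 153 [213. 188.] med [0.556 0.222 0.042] ((558.779296875, 221.46981811523438), (22.993377685546875, 97.01953125), 70.66204833984375) high [0.5301 0.2319 0.0635] 0.0663002839619035
brass 342 [214. 263.] med [0.272 0.216 0.03 ] ((272.7055358886719, 218.09432983398438), (140.92611694335938, 37.19479751586914), 68.70548248291016) high [0.257  0.1733 0.0596] 0.06620031475406815
carrier 1708 [261.69964871 189.68911007] ((549.65087890625, 32.739234924316406), (150.05117797851562, 211.79000854492188), 84.62399291992188)
plane [-0.00246321  0.00208362  0.0507215 ] rms 0.003423340064500201
slab z 0.020795455086059685
```

View pics/crop0.png

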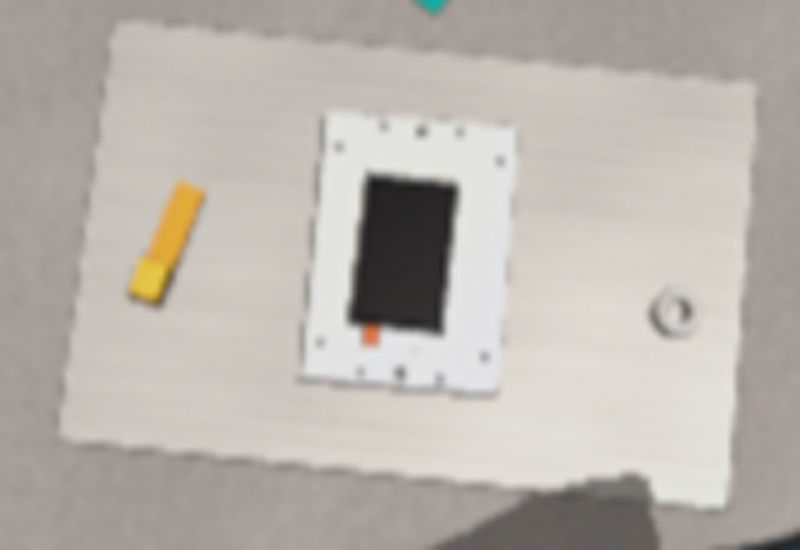

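The crop shows the brass wedge on the plate at (165,240) with its grip block at (150,282) and its nose at (190,185), 97x23 mm as measured. The orange one on the bench is 141 mm long, so the choice holds. The carrier is at about (0.549, 0.032) with yaw -5.3°. Next I go above corner_3 with the gripper shut and the tool x axis along the carrier's +y.

```bash
python3 -m pendant '0.407 -0.424 0 -1.066 0;0.407 -0.424 0 -1.066 0;0.407 -0.424 0 -1.066 0;0.407 -0.424 0 -1.066 0;0.407 -0.424 0 -1.066 0;0.407 -0.424 0 -1.066 0;0.407 -0.424 0 -1.066 0;0.407 -0.424 0 -1.066 0;0.407 -0.424 0 -1.066 0;0.407 -0.424 0 -1.066 0;0.407 -0.424 0 -1.066 0;0.407 -0.424 0 -1.066 0;0.407 -0.424 0.05 -1.066 0;0.407 -0.424 0.1 -1.066 0;0.407 -0.424 0.143 -1.066 0;0.407 -0.424 0.163 -1.066 0;0.407 -0.424 0.163 -1.066 0;0.407 -0.424 0.163 -1.066 0' 30; python3 -c "
from h import *
s=sense();print(s['force'],s['tcp_pos'],s['tool_rot'],s['q'],s['finger_gap'])"
```

```text
t: 1.9
tcp_pos: [0.4535, -0.0213, 0.0903]
tool_rot: [0.739, 0.673, -0.0, -0.0]
force: [0.3, -0.1, -0.3]
finger_gap: 0.002
gripper_force: 0.0
[ 0.28501692 -0.08129293 -0.26338696] [ 0.45349033 -0.0212841   0.09026274] [ 7.39209200e-01  6.73475761e-01 -2.08222445e-04 -3.38624430e-04] [-2.93895953e-01  6.02631044e-01  1.98977244e+00 -2.02434559e-05
  5.49984140e-01 -2.00884057e-01] 0.0016192774634133577
```

```bash
p(){ grep -E 'tcp_pos|force: \[' | tr '\n' ' '; echo; }
python3 -m pendant '0 0 0.012 0 0;0 0 0.016 0 0;0 0 0.017 0 0;0 0 0.017 0 0'|p;python3 -m pendant '0 0 0.001 0 0;0 0 0.001 0 0'|p;python3 -m pendant '0 0 0.001 0 0;0 0 0.001 0 0'|p;python3 -m pendant '0 0 0.001 0 0;0 0 0.001 0 0'|p
```

```text
tcp_pos: [0.454, -0.0214, 0.0742] force: [0.3, -0.2, 0.7] 
tcp_pos: [0.4537, -0.0213, 0.0727] force: [-0.1, -0.6, 1.1] 
tcp_pos: [0.4534, -0.0213, 0.0713] force: [-0.3, 0.1, -0.2] 
tcp_pos: [0.4534, -0.0212, 0.0702] force: [-0.4, -0.4, -0.2]
```

```bash
p(){ grep -E 'tcp_pos|force: \[' | tr '\n' ' '; echo; }
python3 -m pendant '0 0 0.0007 0 0;0 0 0.0007 0 0'|p;python3 -m pendant '0 0 0.0007 0 0;0 0 0.0007 0 0'|p;python3 -m pendant '0 0 0.0006 0 0;0 0 0.0006 0 0'|p
```

```text
tcp_pos: [0.4534, -0.0213, 0.0699] force: [-1.3, 0.4, 4.1] 
tcp_pos: [0.4534, -0.0212, 0.0698] force: [-1.3, 1.0, 11.0] 
tcp_pos: [0.4534, -0.0213, 0.0698] force: [-2.4, -0.1, 16.7]
```

```bash
p(){ grep -E 'tcp_pos|force: \[' | tr '\n' ' '; echo; }
python3 -m pendant '0 0 -0.017 0 0;0 0.045 -0.017 0 0;0 0.09 -0.017 0 0;0 0.135 -0.017 0 0;0 0.18 -0.017 0 0;0 0.18 -0.017 0 0;0 0.18 -0.010 0 0;0 0.18 -0.005 0 0;0 0.18 -0.003 0 0;0 0.18 -0.003 0 0'|p;python3 -m pendant '0 0 0.001 0 0;0 0 0.001 0 0'|p;python3 -m pendant '0 0 0.001 0 0;0 0 0.001 0 0'|p;python3 -m pendant '0 0 0.0005 0 0;0 0 0.0005 0 0'|p
```

```text
tcp_pos: [0.6309, -0.0377, 0.0704] force: [0.0, 0.5, -0.3] 
tcp_pos: [0.6324, -0.038, 0.0704] force: [-0.2, 0.2, 0.3] 
tcp_pos: [0.6328, -0.038, 0.0695] force: [0.4, 0.1, 0.7] 
tcp_pos: [0.6328, -0.038, 0.0694] force: [-1.0, 0.5, 4.5]
```

```bash
p(){ grep -E 'tcp_pos|force: \[' | tr '\n' ' '; echo; }
python3 -m pendant '0 0 0.0005 0 0;0 0 0.0005 0 0;0 0 0.0005 0 0'|p
python3 -m pendant '0 0 -0.015 0 0;0.045 0 -0.015 0 0;0.09 0 -0.015 0 0;0.124 0 -0.015 0 0;0.124 0 -0.015 0 0;0.124 0 -0.008 0 0;0.124 0 -0.003 0 0;0.124 0 -0.002 0 0;0.124 0 -0.002 0 0'|p;python3 -m pendant '0 0 0.001 0 0;0 0 0.001 0 0'|p;python3 -m pendant '0 0 0.001 0 0;0 0 0.001 0 0'|p;python3 -m pendant '0 0 0.0005 0 0;0 0 0.0005 0 0;0 0 0.0005 0 0'|p
```

```text
tcp_pos: [0.6328, -0.038, 0.0694] force: [-1.6, 0.2, 6.9] 
tcp_pos: [0.6439, 0.0841, 0.0697] force: [-0.2, -0.1, -0.6] 
tcp_pos: [0.6444, 0.0848, 0.0694] force: [0.7, 0.6, 0.5] 
tcp_pos: [0.6444, 0.0853, 0.0685] force: [0.6, -1.4, 0.0] 
tcp_pos: [0.6444, 0.0855, 0.068] force: [0.1, -0.9, 0.8]
```

```bash
p(){ grep -E 'tcp_pos|force: \[' | tr '\n' ' '; echo; }
python3 -m pendant '0 0 0.001 0 0;0 0 0.001 0 0'|p;python3 -m pendant '0 0 0.001 0 0;0 0 0.001 0 0'|p;python3 -m pendant '0 0 0.001 0 0;0 0 0.001 0 0'|p
```

```text
tcp_pos: [0.6444, 0.0856, 0.0668] force: [0.6, -0.5, 0.7] 
tcp_pos: [0.6445, 0.0856, 0.0661] force: [1.0, 0.7, 2.3] 
tcp_pos: [0.6445, 0.0857, 0.0659] force: [-0.1, -0.3, 7.7]
```

```bash
p(){ grep -E 'tcp_pos|force: \[' | tr '\n' ' '; echo; }
python3 -m pendant '0 0 -0.0185 0 0;0 -0.045 -0.0185 0 0;0 -0.09 -0.0185 0 0;0 -0.135 -0.0185 0 0;0 -0.18 -0.0185 0 0;0 -0.18 -0.0185 0 0;0 -0.18 -0.012 0 0;0 -0.18 -0.007 0 0;0 -0.18 -0.006 0 0;0 -0.18 -0.006 0 0'|p;python3 -m pendant '0 0 0.001 0 0;0 0 0.001 0 0'|p;python3 -m pendant '0 0 0.001 0 0;0 0 0.001 0 0'|p;python3 -m pendant '0 0 0.0005 0 0;0 0 0.0005 0 0;0 0 0.0005 0 0'|p
```

```text
tcp_pos: [0.4661, 0.102, 0.0702] force: [0.1, 0.4, -0.2] 
tcp_pos: [0.4656, 0.1021, 0.0699] force: [0.6, 0.0, 0.0] 
tcp_pos: [0.4656, 0.1021, 0.0698] force: [-0.8, -0.8, 8.4] 
tcp_pos: [0.4656, 0.1022, 0.0697] force: [-1.5, -0.1, 14.2]
```

c1 sinks 3.8 mm deeper (TCP 0.0658, against 0.0698, 0.0694 and 0.0697 for the others), so corner_1 is the low one. It is on the wedge's side, so I fetch the wedge now.

```bash
p(){ grep -vE '^t:' | tr '\n' ' '; echo; }
python3 -m pendant '0 0 -0.04 0 0;0.04 0.015 -0.052 -0.15 0.5;0.08 0.03 -0.052 -0.3 0.5;0.12 0.045 -0.052 -0.45 0.5;0.137 0.049 -0.052 -0.6 0.5;0.137 0.049 -0.052 -0.75 0.5;0.137 0.049 -0.052 -0.9 0.5;0.137 0.049 -0.052 -1.05 0.5;0.137 0.049 -0.052 -1.2 0.5;0.137 0.049 -0.052 -1.323 0.5;0.137 0.049 -0.052 -1.323 0.5;0.137 0.049 -0.052 -1.323 0.5' 40|p
python3 - <<'E'
from h import *
s=snap('scene');cv2.imwrite('pics/s1.png',cv2.resize(s['pixels'][140:260,200:360,::-1],(800,600),interpolation=cv2.INTER_CUBIC))
E
```

```text
tcp_pos: [0.5264, 0.234, 0.1202] tool_rot: [0.171, 0.985, -0.0, -0.0] force: [-0.1, 0.9, -0.3] finger_gap: 0.496 gripper_force: 0.0
```

View pics/s1.png

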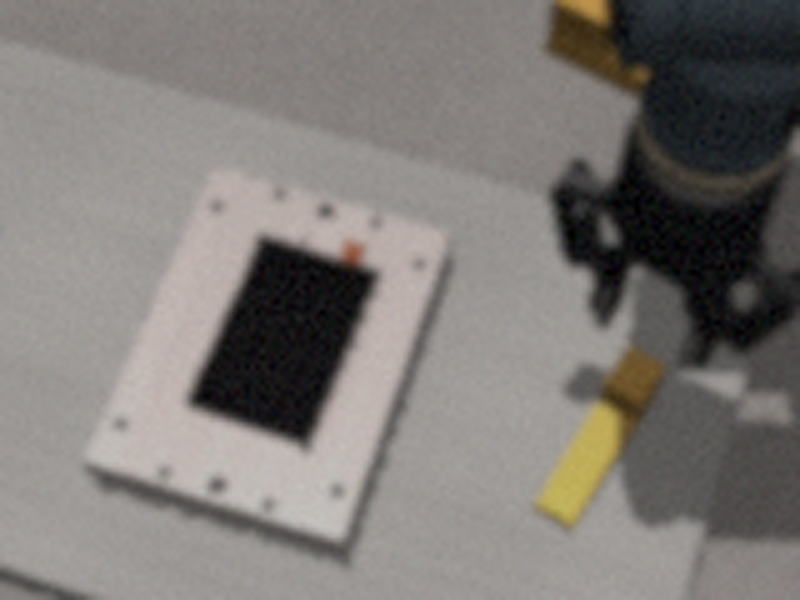

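The crop shows the open fingers at (600,290) and (700,340) straddling the wedge's grip block at (632,378), with the nose at (555,510). Going down to grip.

```bash
p(){ grep -vE '^t:' | tr '\n' ' '; echo; }
python3 -m pendant '0 0 0.03 0 0.5;0 0 0.055 0 0.5;0 0 0.068 0 0.5;0 0 0.073 0 0.5;0 0 0.073 0 0.5;0 0 0.073 0 0.5' 40|p
python3 -m pendant '0 0 0 0 0.2;0 0 0 0 0.2;0 0 0 0 0.2;0 0 0 0 0.2;0 0 0 0 0.2;0 0 0 0 0.2' 40|p
```

```text
tcp_pos: [0.5271, 0.2342, 0.0481] tool_rot: [0.17, 0.985, 0.0, 0.001] force: [0.2, -0.3, 0.0] finger_gap: 0.497 gripper_force: 0.0 
tcp_pos: [0.5271, 0.2341, 0.0485] tool_rot: [0.17, 0.986, 0.0, 0.001] force: [-0.4, -0.9, 6.5] finger_gap: 0.275 gripper_force: 40.2
```

```bash
p(){ grep -vE '^t:' | tr '\n' ' '; echo; }
python3 -m pendant '0 0 -0.003 0 0.2;0 0 -0.007 0 0.2;-0.02 0 -0.007 0.15 0.2;-0.04 0 -0.007 0.3 0.2;-0.06 0 -0.007 0.45 0.2;-0.08 0 -0.007 0.6 0.2;-0.1 0.001 -0.007 0.75 0.2;-0.12 0.002 -0.007 0.9 0.2;-0.134 0.004 -0.007 1.05 0.2;-0.134 0.004 -0.007 1.2 0.2;-0.134 0.004 -0.007 1.323 0.2;-0.134 0.004 -0.007 1.323 0.2;-0.134 0.004 -0.007 1.323 0.2' 60|p
python3 - <<'E'
from h import *
for n in('scene','top'):
    s=snap(n);P=cloud(s);z=s['range_z'];hsv=cv2.cvtColor(s['pixels'],cv2.COLOR_RGB2HSV)
    m=(z>0)&(cv2.inRange(hsv,(10,110,60),(32,255,255))>0)&(P[...,0]>.4)
    k,l,st,c=cv2.connectedComponentsWithStats(m.astype(np.uint8))
    for i in range(1,k):
        if st[i,4]>15:
            p=P[l==i];print(n,'brass',st[i,4],p.mean(0).round(4),cv2.minAreaRect((p[:,:2]*1000).astype(np.float32)),p[:,2].min(),p[:,2].max())
    m=(P[...,2]>.036)&(P[...,2]<.056)&(abs(P[...,0]-.549)<.13)&(P[...,1]<.118)&(P[...,1]>-.08)
    k,l,st,c=cv2.connectedComponentsWithStats(m.astype(np.uint8))
    i=1+st[1:,4].argmax();p=P[l==i];print(n,'carrier',cv2.minAreaRect((p[:,:2]*1000).astype(np.float32)))
    if n=='scene':cv2.imwrite('pics/s2.png',cv2.resize(s['pixels'][150:270,200:360,::-1],(800,600),interpolation=cv2.INTER_CUBIC))
E
```

```text
tcp_pos: [0.6536, 0.1931, 0.0538] tool_rot: [0.738, 0.674, -0.0, -0.0] force: [-0.4, 0.6, -3.8] finger_gap: 0.27 gripper_force: 58.9 
scene brass 16 [0.5539 0.1709 0.3983] ((552.9656372070312, 172.45681762695312), (25.294021606445312, 22.263172149658203), 39.0335693359375) 0.37709596363276443 0.4174146028913322
scene brass 16 [0.569  0.2232 0.3624] ((569.568359375, 223.35134887695312), (19.83829689025879, 0.8092062473297119), 7.631293296813965) 0.3516053173898509 0.37598317742196663
scene brass 217 [0.6525 0.1472 0.0412] ((658.1043701171875, 155.00299072265625), (87.84722900390625, 46.47061538696289), 53.87415313720703) 0.030664757925310714 0.1253587615493177
scene carrier ((549.1300048828125, 31.529895782470703), (150.9102325439453, 212.35287475585938), 84.6431884765625)
top brass 63 [0.6456 0.1328 0.0413] ((606.4638061523438, 132.90731811523438), (39.02035140991211, 104.08232879638672), 89.5352554321289) 0.026411035257193655 0.37354918876251986
top carrier ((549.4732666015625, 32.72384262084961), (149.96047973632812, 212.3073272705078), 84.63216400146484)
```

View pics/s2.png

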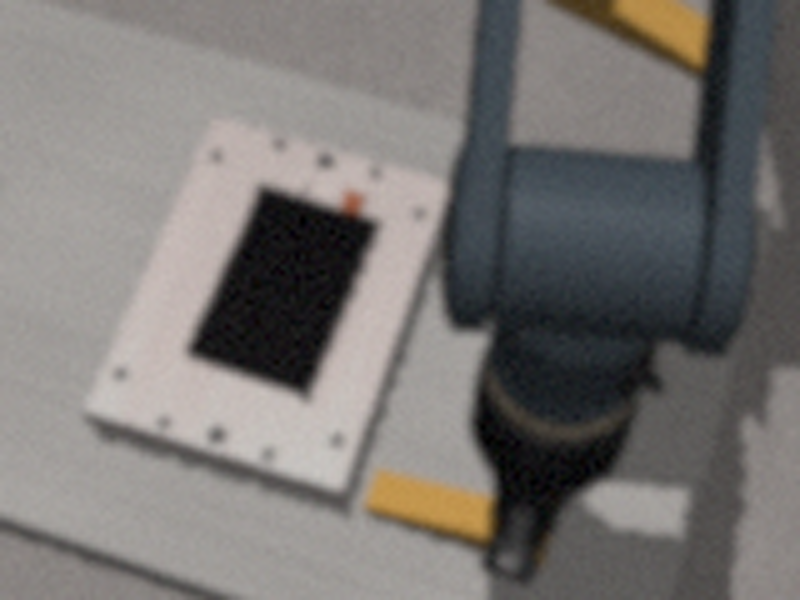

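The crop shows the wedge's nose at (370,492), just off the carrier's edge by corner_1 (345,495). I check the lateral alignment numerically, without a picture.

```bash
python3 - <<'E'
from h import *
ex=np.array([.9957,-.0929]);ey=np.array([.0929,.9957])
for n,c in(('scene',(.5491,.0315)),('top',(.5495,.0327))):
    s=snap(n);P=cloud(s);z=s['range_z'];hsv=cv2.cvtColor(s['pixels'],cv2.COLOR_RGB2HSV)
    m=(z>0)&(cv2.inRange(hsv,(10,110,60),(32,255,255))>0)&(P[...,0]>.6)&(P[...,0]<.7)&(P[...,2]<.05)
    d=P[m][:,:2]-c;a=d@ex*1000;b=d@ey*1000
    for lo in range(75,140,12):
        q=(b>lo)&(b<=lo+12)
        if q.sum()>4: print(n,lo,q.sum(),a[q].min().round(1),a[q].max().round(1),P[m][q,2].min().round(4))
    print(b.min())
print(sense()['tcp_pos'])
E
```

```text
scene 87 28 78.7 100.7 0.0294
scene 99 35 78.4 102.7 0.0299
scene 111 38 78.8 102.2 0.0323
scene 123 41 78.0 103.3 0.0352
scene 135 40 77.7 103.5 0.0364
89.05360861422828
top 87 15 79.5 96.9 0.0301
top 99 18 78.0 100.4 0.0301
top 111 18 78.5 97.6 0.0315
top 123 11 79.6 95.4 0.026
87.85876083141306
[0.65393751 0.19314374 0.05427444]
```

Middle of the wedge sits at carrier x = 90 mm with its nose 13 mm off the edge, as wanted. I lower it and slide in, feeling for contact.

```bash
p(){ grep -E 'tcp_pos|force: \[' | tr '\n' ' '; echo; }
python3 -m pendant '0 0 0.003 0 0.2;0 0 0.005 0 0.2;0 0 0.006 0 0.2;0 0 0.006 0 0.2;0 0 0.006 0 0.2' 60|p
python3 -m pendant '-0.004 0 0 0 0.2;-0.008 0 0 0 0.2;-0.012 0 0 0 0.2;-0.016 0 0 0 0.2;-0.018 0 0 0 0.2;-0.02 0 0 0 0.2' |p
```

```text
tcp_pos: [0.654, 0.1931, 0.0486] force: [-2.0, -0.4, 1.1] 
tcp_pos: [0.6526, 0.173, 0.0486] force: [0.6, 2.7, 1.9]
```

```bash
p(){ grep -E 'tcp_pos|force: \[' | tr '\n' ' '; echo; }
python3 -m pendant '-0.003 0 0 0 0.2;-0.006 0 0 0 0.2;-0.008 0 0 0 0.2;-0.01 0 0 0 0.2' |p
python3 -m pendant '-0.002 0 0 0 0.2;-0.004 0 0 0 0.2' |p
python3 -m pendant '-0.002 0 0 0 0.2;-0.004 0 0 0 0.2' |p
python3 -m pendant '-0.002 0 0 0 0.2;-0.004 0 0 0 0.2' |p
```

```text
tcp_pos: [0.6515, 0.1632, 0.0486] force: [0.7, 3.6, 4.0] 
tcp_pos: [0.6512, 0.1593, 0.0486] force: [0.1, 3.5, 4.0] 
tcp_pos: [0.6508, 0.1553, 0.0486] force: [-0.5, 4.0, 4.2] 
tcp_pos: [0.6504, 0.1513, 0.0486] force: [0.4, 4.5, 5.1]
```

```bash
p(){ grep -E 'tcp_pos|force: \[' | tr '\n' ' '; echo; }
python3 -m pendant '-0.001 0 0 0 0.2;-0.002 0 0 0 0.2' |p
python3 -m pendant '-0.001 0 0 0 0.2;-0.002 0 0 0 0.2' |p
python3 -m pendant '-0.0005 0 0 0 0.2;-0.001 0 0 0 0.2' |p
python3 -m pendant '-0.0005 0 0 0 0.2;-0.001 0 0 0 0.2' |p
```

```text
tcp_pos: [0.6502, 0.1493, 0.0486] force: [0.3, 4.3, 5.5] 
tcp_pos: [0.65, 0.1473, 0.0486] force: [0.2, 4.3, 5.3] 
tcp_pos: [0.6499, 0.1463, 0.0486] force: [0.9, 5.3, 5.5] 
tcp_pos: [0.6498, 0.1454, 0.0486] force: [0.4, 4.4, 4.9]
```

```bash
python3 - <<'E'
from h import *
ex=np.array([.9957,-.0929]);ey=np.array([.0929,.9957])
s=snap('scene');P=cloud(s);d=P[...,:2]-(.5491,.0315);a=d@ex*1000;b=d@ey*1000
for X in(90,-90):
  for Y in(62,-62):
    q=(abs(a-X)<13)&(abs(b-Y)<11)&(P[...,2]<.06);print(X,Y,q.sum(),(P[q][:,2].mean()*1000).round(2))
E
```

```text
90 62 84 45.0
90 -62 81 43.86
-90 62 0 nan
-90 -62 52 49.29<stdin>:6: RuntimeWarning: Mean of empty slice.
  ret = ret.dtype.type(ret / rcount)
```

```bash
p(){ grep -E 'tcp_pos|force: \[' | tr '\n' ' '; echo; }
python3 -m pendant '-0.0005 0 -0.0005 0 0.2;-0.001 0 -0.0005 0 0.2' |p
python3 -m pendant '-0.0005 0 0 0 0.2;-0.001 0 0 0 0.2' |p
python3 -m pendant '-0.0005 0 0 0 0.2;-0.001 0 0 0 0.2' |p
```

```text
tcp_pos: [0.6495, 0.1441, 0.0486] force: [0.6, 3.3, 3.1] 
tcp_pos: [0.6494, 0.1435, 0.0486] force: [0.7, 5.3, 2.0] 
tcp_pos: [0.6493, 0.143, 0.0486] force: [1.7, 6.3, 1.8]
```

```bash
p(){ grep -E 'tcp_pos|force: \[' | tr '\n' ' '; echo; }
python3 -m pendant '0 0 0 0 0.2;0 0 0 0 0.2' |p
python3 -m pendant '-0.0005 0 0 0 0.2;-0.0005 0 0 0 0.2' |p; python3 -c "from h import *;print(sense()['t'])"
```

```text
tcp_pos: [0.6493, 0.143, 0.0486] force: [1.7, 6.5, 1.2] 
tcp_pos: [0.6493, 0.1428, 0.0486] force: [1.4, 6.7, 1.9] 
17.2
```

Push has risen from about 3 N to 6.7 N within 2 mm, so the wedge is snug. I let go, lift, shut the gripper and press corner_1 for proof.

```bash
p(){ grep -E 'tcp_pos|force: \[' | tr '\n' ' '; echo; }
python3 -m pendant '0.0004 0 0 0 0.3;0.0004 0 0 0 0.35;0.0004 0 0 0 0.45;0.0004 0 0 0 0.5;0.0004 0 0 0 0.5;0 0 -0.01 0 0.5;0 0 -0.03 0 0.5;0 0 -0.055 0 0.5;0 0 -0.055 0 0;-0.03 0 -0.055 0 0;-0.058 0 -0.055 0 0;-0.058 0 -0.055 0 0;-0.058 0 -0.04 0 0;-0.058 0 -0.027 0 0;-0.058 0 -0.025 0 0;-0.058 0 -0.025 0 0' 30|p
python3 -c "
from h import *
print(sense()['tcp_pos'],sense()['finger_gap'])
s=snap('scene');cv2.imwrite('pics/s3.png',cv2.resize(s['pixels'][170:260,220:340,::-1],(800,600),interpolation=cv2.INTER_CUBIC))"
```

```text
tcp_pos: [0.6429, 0.085, 0.0721] force: [1.4, 0.5, 0.0] 
[0.64292332 0.08495004 0.07209962] -0.0028162258508730637
```

View pics/s3.png

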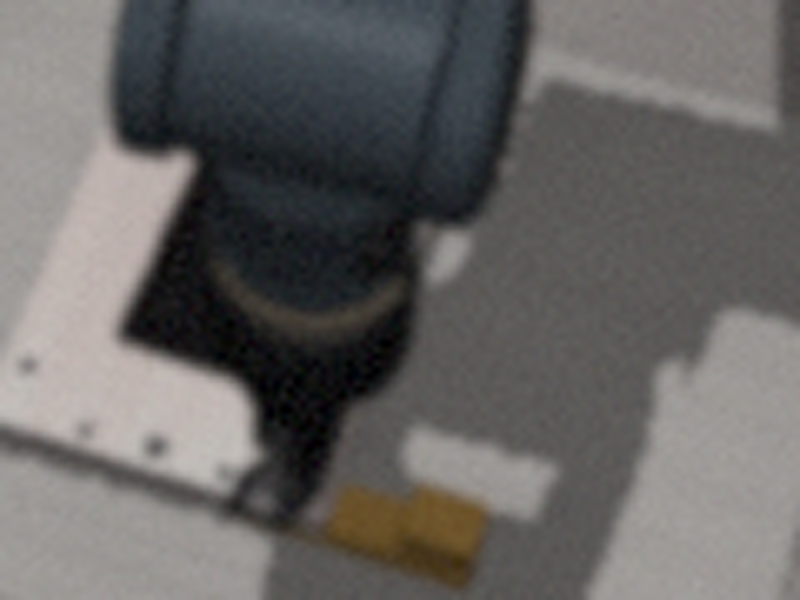

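The crop shows the wedge standing under corner_1, its block at (445,530), and the shut fingertips over the corner at (280,505). Now the proof press.

```bash
p(){ grep -E 'tcp_pos|force: \[' | tr '\n' ' '; echo; }
python3 -m pendant '0 0 0.001 0 0;0 0 0.0015 0 0;0 0 0.0015 0 0'|p;python3 -m pendant '0 0 0.001 0 0;0 0 0.001 0 0'|p;python3 -m pendant '0 0 0.0007 0 0;0 0 0.0007 0 0'|p;python3 -m pendant '0 0 0.0005 0 0;0 0 0.0005 0 0'|p
```

```text
tcp_pos: [0.6441, 0.0841, 0.0726] force: [0.1, -0.5, -0.6] 
tcp_pos: [0.644, 0.084, 0.0714] force: [0.4, -0.1, -0.4] 
tcp_pos: [0.6439, 0.084, 0.0706] force: [0.1, 0.0, -1.0] 
tcp_pos: [0.6439, 0.084, 0.07] force: [1.3, -0.3, 0.3]
```

```bash
p(){ grep -E 'tcp_pos|force: \[' | tr '\n' ' '; echo; }
python3 -m pendant '0 0 0.0007 0 0;0 0 0.0007 0 0'|p;python3 -m pendant '0 0 0.0005 0 0;0 0 0.0005 0 0'|p;python3 -m pendant '0 0 0.0004 0 0;0 0 0.0004 0 0'|p
```

```text
tcp_pos: [0.644, 0.084, 0.0694] force: [0.6, -0.4, -0.7] 
tcp_pos: [0.644, 0.084, 0.0694] force: [-0.8, 0.5, 3.6] 
tcp_pos: [0.644, 0.084, 0.0693] force: [-1.4, -1.1, 5.9]
```

```bash
p(){ grep -E 'tcp_pos|force: \[' | tr '\n' ' '; echo; }
python3 -m pendant '0 0 0.0004 0 0;0 0 0.0004 0 0;0 0 0.0004 0 0'|p
python3 -m pendant '0 0 -0.02 0 0;0 0 -0.06 0 0;0 0 -0.11 0 0;0.04 0 -0.15 0 0;0.08 -0.04 -0.17 0 0;0.12 -0.08 -0.17 0 0;0.15 -0.12 -0.17 0 0;0.18 -0.16 -0.17 0 0;0.2 -0.19 -0.17 0 0;0.2 -0.19 -0.17 0 0;0.2 -0.19 -0.17 0 0'|p
python3 - <<'E'
from h import *
s=snap('scene');P=cloud(s)
cv2.imwrite('pics/s4.png',cv2.resize(s['pixels'][150:270,200:360,::-1],(800,600),interpolation=cv2.INTER_CUBIC))
for n in('scene','top'):
    s=snap(n);P=cloud(s)
    m=(P[...,2]>.036)&(P[...,2]<.058)&(abs(P[...,0]-.549)<.13)&(P[...,1]<.118)&(P[...,1]>-.08)
    k,l,st,c=cv2.connectedComponentsWithStats(m.astype(np.uint8));i=1+st[1:,4].argmax()
    print(n,cv2.minAreaRect((P[l==i][:,:2]*1000).astype(np.float32)))
E
```

```text
tcp_pos: [0.644, 0.084, 0.0693] force: [-2.5, -0.5, 8.2] 
tcp_pos: [0.4721, 0.3018, 0.2381] force: [0.5, -0.9, -0.4] 
scene ((548.8428344726562, 33.55131912231445), (156.1380615234375, 212.1537322998047), 84.65097045898438)
top ((549.8407592773438, 34.167877197265625), (152.88011169433594, 212.04693603515625), 84.53911590576172)
```

View pics/s4.png

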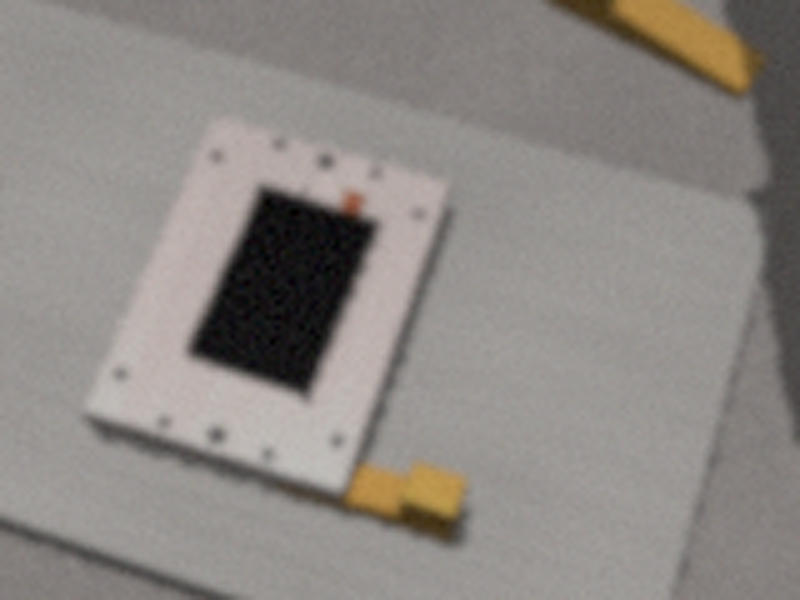

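The picture shows the wedge under corner_1 with its block at (435,495). The carrier and cell are where they were, and the arm is clear. Under 8.2 N the corner held at TCP 0.0693, which is the level height predicted from the other three corners.

```bash
python3 -c "
from station import job,sense
print(sense()['t'],job.sign_off())"
```

```text
the job is handed in; nothing more can be done
21.9 None
```

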